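# Clamp the hose adapter onto the fume filter port

### The arm

A 7-joint arm with a two-finger parallel gripper is mounted at the origin on the work surface. World frame = base frame: x ahead of the robot, y to its left, z up, the work surface at z = 0. Lengths are in m, angles in rad, forces in N, time in s.
With the tool pointing down it reaches from about 0.35 to 0.9 m from the base axis. Payload 8.1 kg.
Tool frame: the origin (TCP) lies midway between the tips of the shut fingers; the grasp point (between the pads) lies 19 mm behind it (arm.pinch_z is the distance from the TCP to the grasp point, in m); z points along the fingers, y is the direction in which the jaws open and shut (so a half turn about z gives the same grasp; the last joint's range is limited). The gripper opens to 92 mm and grips with 3 to 60 N. Pads are 19 mm wide; open, the fingers measure 130 mm over their backs; the gripper's body (75 mm by 190 mm) begins 47 mm behind the grasp point.
Start: joints at [1.161, 0.434, 0.025, 1.573, -0.012, 1.134, -0.075], TCP at [0.189, -0.596, 0.227] pointing down, gripper open.
Joint ranges: [-2.62, 2.62], [-0.44, 2.09], [-1.27, 1.32], [0.08, 2.57], [-1.32, 4.46], [0.12, 2], [-2.74, 2.74]. Speed limits (rad/s): [2.22, 2.22, 3.01, 3.01, 3.14, 3.14, 3.14].

### API

Orientations are given as a rotation vector (axis times angle).
In Python, from cell import arm, eyes gives the robot as it stands.
- The arm moves only by the tool apply_moves, never from a script. Its argument "targets" is one flat list of numbers, 5 for each row, row after row: the closure, from 0 (fully open) to 1 (shut), then the shift along the tool's x, y, z each as a share of 40 cm, from -1 to 1, then the turn about the tool's z as a share of pi/2 rad, from -1 to 1. A call has 1 to 20 rows; each row shifts and turns the commanded pose from where the row before left it, along the tool's axes as they then stand; what a row does not reach is not made up. A row lasts 1/8 s, in which the tool goes at most 62.5 mm and 10.7 degrees, less where a joint would pass 70% of its speed; a pose out of reach is approached as far as the arm can. A call with a number of a shift or a turn outside -1 to 1 is refused whole. A call with a gripper value outside its range is refused whole. The fingers move at their own pace and stop on an object; "grip_force" is the grip in N (left out, the last holds). Time passes only in rows, so rows that do not move let the fingers close. It gives the time, the measured TCP pose, the force and the opening at its end, in the units of the state.
- arm.observe(): the state, without advancing time (a new reading comes with each control period).
- eyes.get_image(name): name is "side" or "top" or "wrist"; returns the picture (420x560x3 uint8, red, green, blue); there is no depth.
- eyes.camera_params(name): a dict with "camera_matrix" (3x3 intrinsics, pixels), "distortion" ([k1, k2, p1, p2, k3] as OpenCV has them; the pictures are not rectified), "xyz" and "attitude" of the camera in the world; the wrist camera has in their place "hand_eye" (4x4, takes a point from camera to tool coordinates, whose origin is the TCP and whose axes are the flange's). Camera axes: x right, y down, z forward; pixel columns grow to the right and rows downward; lengths in m; the calibration is good to about 2 mm. A picture is of the moment at which its call begins: read the wrist's pose just before it. camera_params takes no time and is no camera call.
- arm.sign_off(): hands the job in, once; it reports no verdict.
The state is a dict: "clock": time; "joints": joint angles; "dq": joint speeds; "joint_efforts": joint torques, N m; "position": TCP position; "ee_rot": TCP orientation; "force": force on the tool from outside, world axes, zero at the start; "ft_torque": the same for the moment, N m; "width": opening from 0.0 (shut) to 1.0 (fully open).
Only numpy, scipy, OpenCV 4.12 (cv2) and the standard library are available. Lean on these libraries where they do the work, as an engineer would, in place of code of your own. Each camera call takes 0.05 s, during which the arm holds its last target.

### The job

The orange hose adapter stands loose on the flanged port of the fume filter box. Push the open half of the clamp ring shut until it firmly grips the adapter's flange, then swing the red-handled hook latch round behind the brass keeper pin and draw it up until the handle takes a firm push of about 10 N, and let go so that it stays clamped. With much more than that the printed flange would crack. Do not tip the adapter, and leave the other things on the bench where they are.

Things in the scene. Friction and masses are not known exactly. Their poses are not given: they have to be found in the camera images.
- fume_box: Grey fume filter box fixed to the bench, 300 (its x) x 260 (its y) x 70 mm tall; origin at the centre of its underside, z up. A flanged port rises from the middle of its top. The fixed half of the clamp ring curves round the port's -y side, lined with a rubber saddle; how far that rubber stands out differs by up to 3 mm from clamp to clamp and is not told.
- port_top (a point): Centre of the port flange's top face (90 mm across), on the port's axis, 108 mm above the bench; axes as the fume box.
- adapter: Orange printed hose adapter, loose, about 120 g: flange 90 mm across, 10 mm thick, with a 52 mm pipe on it, 55 mm tall in all; origin at the centre of the flange's underside, which rests on the port flange; z up. It starts 5 to 8 mm off the port's axis towards the box's +y; the closing ring half pushes it home against the saddle (then 0 to 3 mm off).
- ring_hinge (a point): Vertical hinge axis of the swinging half, 60 mm from the port's axis towards the box's +x, at flange height. All clamp parts move in level planes.
- ring (a joint): Angle of the swinging half (rad): 0 nominally shut, positive open; seen from above, opening turns clockwise (free end to the box's +y). Stiff hinge: 0.22 N m, 2 N at its post; stays where left. It pushes the adapter along with hardly more, then grips it somewhere between 0.06 and 0.00, where force climbs steeply. Push there with 6 to 10 N at the post, then let go; if left short, the hook can miss the pin.
- jaw: The swinging half of the clamp ring itself, steel, rubber lined, turning with joint ring; origin on the port's axis when ring = 0. It squeezes the adapter's flange.
- ring_post (a point): Point on the blue upright handle post of the swinging half, 118 mm from the hinge axis and 73 mm from the port's axis when shut, 168 mm above the bench. The post is 12 mm in diameter; its top is 16 mm above this point and it is free for 40 mm below. Pinch or push it from above.
- keeper_pin (a point): Brass keeper pin on the fixed half, upright, 10 mm in diameter; this point is on its axis at the level of the hook, 132 mm above the bench. Its top is 143 mm above the bench.
- latch_pivot (a point): Vertical pivot axis of the hook latch, on the free end of the swinging half, at the hook's level; 34 mm from the keeper pin when ring = 0.
- latch (a joint): Angle of the hook latch (rad): starts 1.8 to 2.0, open; closing lowers it and turns anticlockwise seen from above; stop at 0. Drag 0.12 N m, 2 N at its post. With the ring gripping, the hook slides behind the pin from 1.5 on and, being a spiral, draws tight somewhere from 1.25 to 0.45. There the push at the post climbs by 5 N or so per mm; 10 N squeezes the flange with some 45 N, 20 N may crack it. Holds itself when let go.
- latch_post (a point): Point on the red upright handle post of the latch, 62 mm from the latch pivot, 168 mm above the bench. The post is 12 mm in diameter; its top is 16 mm above this point and it is free for 32 mm below. Pinch or push it from above.
- leaf_a: Bystander: bright orange printed leaf, flat, about 50 mm, 5 mm thick, lying on the fume box; origin at its underside.
- leaf_b: Bystander: copper-brown printed leaf, flat, about 50 mm, 5 mm thick, lying on the fume box; origin at its underside.
- spare_seal: Bystander: black rubber ring, 48 mm across, 6 mm thick, lying on the fume box; origin at its underside.
- spare_adapter: Bystander: white printed hose adapter, 90 mm across, 55 mm tall, a spare standing on the bench; origin at its underside.
- spool: Bystander: spool of orange filament lying flat, 190 mm across, 60 mm tall; origin at its underside.
- scraper: Bystander: spatula-like print scraper lying on the bench; origin at its underside.
- driver: Bystander: screwdriver lying on the bench; origin at its underside.
- glue: Bystander: white glue bottle, 48 mm across, 110 mm tall; origin at its underside.
Things that resemble listed ones, but are neither listed nor needed, are in the scene too. What is shaped like the adapter but blue, green or purple is not meant.

How it is judged:
On the way, in this order (a step that is already met when the one before it is completed fails the run):
1. the swinging half is shut on the adapter's flange (value of joint ring below 0.075 rad and value of joint latch above 1.4 rad), for 0.2 s.
2. the hook is behind the keeper pin and draws the clamp tight (value of joint latch below 1.4 rad and contact force between jaw and adapter above 15 N), for 0.2 s.
At the end, for the whole second after the job is handed in: The ring is shut (ring below 0.075 rad), the hook is round the pin (latch below 1.4 rad) and, let go, the swinging half still squeezes the adapter's flange with 15 to 120 N; the adapter stands upright (within 0.04 rad), still, within 5 mm of the port's axis (all of step 2 and value of joint ring below 0.075 rad and contact force between jaw and adapter below 120 N and horizontal distance between adapter and port_top below 0.005 m and angle between adapter's own z axis and vertical below 0.04 rad and linear speed of adapter below 0.01 m/s); the robot touches nothing.
It fails at once if the printed flange is squeezed with more than 120 N and cracks (contact force between jaw and adapter above 120 N).
It fails at once if the adapter is tipped by more than 0.25 rad (angle between adapter's own z axis and vertical above 0.25 rad).
It fails at once if another thing on the bench is moved by more than 30 mm (distance of any of leaf_a, leaf_b, spare_seal, spare_adapter, spool, scraper, driver, glue from where it was at the start of the episode above 0.03 m).
It also fails if it takes over 69 s, if anything falls off the work surface, if the arm or the gripper's body presses on something with over 40 N, if the wrist force passes 120 N, or if a joint passes its speed limit or range.

## Working session

There is one attempt and no reset: what is moved stays moved. The work goes in short steps, Python scripts to look and compute and a tool call to move; the robot and the scene stay as the last step left them, time stands still between calls to the robot, and variables do not carry over. Pictures are saved under pics/ and viewed, and the job is handed in when it is done.

Besides the shell and the picture viewer there is one more tool, called after "Call:" in YAML: its name, and indented under it one key for each argument. apply_moves: Moves the arm, as the interface text tells. Its arguments: {"type":"object","properties":{"targets":{"type":"array"},"grip_force":{"type":"number"}},"required":["targets"]}

```bash
ls; mkdir -p pics
python3 - <<'E'
from cell import arm, eyes
import cv2,json
print(arm.observe(), arm.pinch_z)
for n in ["side","top","wrist"]:
    im=eyes.get_image(n); cv2.imwrite(f"pics/{n}0.png",im[:,:,::-1])
    print(n,eyes.camera_params(n))
E
```

```text
pics
{'clock': 0.0, 'joints': array([ 1.16143653,  0.43524975,  0.0249543 ,  1.57406615, -0.01158854,
        1.133953  , -0.07509147]), 'dq': array([-0.00054037,  0.00012824, -0.00026223,  0.00132186,  0.00040159,
        0.0006235 , -0.00098423]), 'joint_efforts': array([-5.43711249e-04, -6.67849445e+01,  9.85032544e-01, -3.14464509e+01,
       -6.02381257e-02,  4.26962378e-02,  1.53123810e-04]), 'position': array([ 0.18854124, -0.59537923,  0.22594007]), 'ee_rot': array([-3.10325308e+00, -4.79682411e-01,  5.87347774e-04]), 'force': array([-0.4451006 , -0.33805797,  0.63908727]), 'ft_torque': array([ 0.02237788,  0.00722492, -0.00973583]), 'width': 1.001205935387108} 0.0188
side {'camera_matrix': array([[414.20186924,   0.        , 281.48583682],
       [  0.        , 414.20186924, 201.31684571],
       [  0.        ,   0.        ,   1.        ]]), 'distortion': array([-0.12942343,  0.        ,  0.        ,  0.        ,  0.        ]), 'xyz': array([ 0.13362823, -1.03629193,  0.88441621]), 'attitude': array([-2.14053084,  0.42522249, -0.21105657])}
top {'camera_matrix': array([[514.
[... 258 characters left out ...]
277 , 1.70685105]), 'attitude': array([-2.12030551,  2.10437466, -0.21422163])}
wrist {'camera_matrix': array([[338.52764363,   0.        , 276.86125384],
       [  0.        , 338.52764363, 205.0779403 ],
       [  0.        ,   0.        ,   1.        ]]), 'distortion': array([-0.04632007,  0.        ,  0.        ,  0.        ,  0.        ]), 'hand_eye': array([[-5.68040908e-04, -9.53005166e-01, -3.02953512e-01,
         8.17269483e-02],
       [ 9.99999655e-01, -3.57495559e-04, -7.50430638e-04,
        -6.48454534e-04],
       [ 6.06859740e-04, -3.02953834e-01,  9.53005040e-01,
        -1.57830270e-01],
       [ 0.00000000e+00,  0.00000000e+00,  0.00000000e+00,
         1.00000000e+00]])}
```

View pics/side0.png

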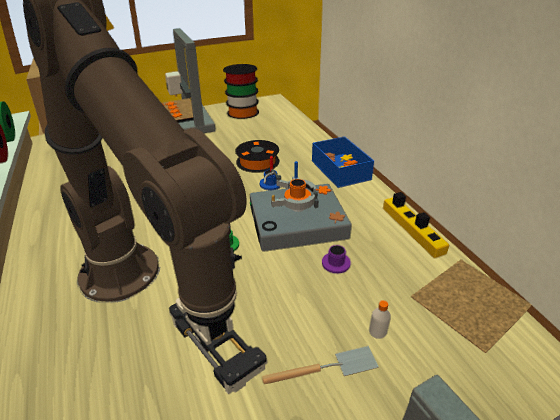

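View pics/top0.png

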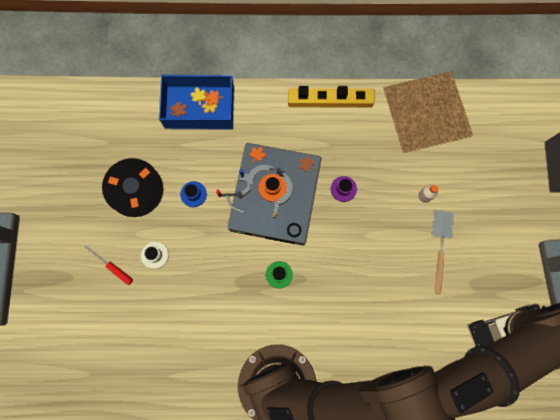

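View pics/wrist0.png

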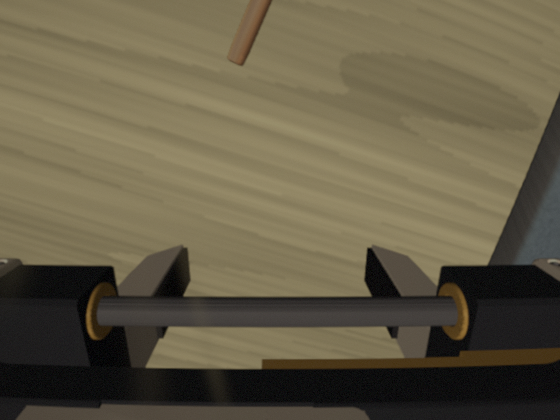

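Run:
```python
import cv2
t=cv2.imread("pics/top0.png"); s=cv2.imread("pics/side0.png")
cv2.imwrite("pics/t1.png",cv2.resize(t[135:250,205:345],None,fx=5,fy=5,interpolation=cv2.INTER_CUBIC))
cv2.imwrite("pics/s1.png",cv2.resize(s[145:255,225:365],None,fx=5,fy=5,interpolation=cv2.INTER_CUBIC))
```

```text
(no output)
```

View pics/t1.png

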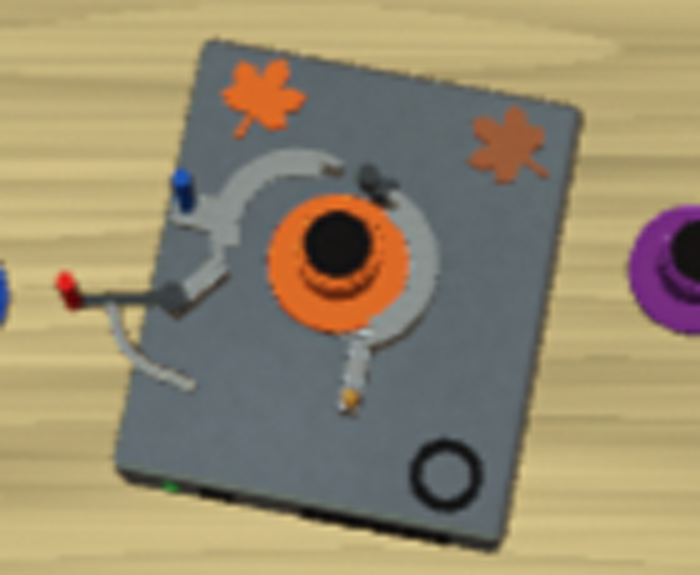

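View pics/s1.png

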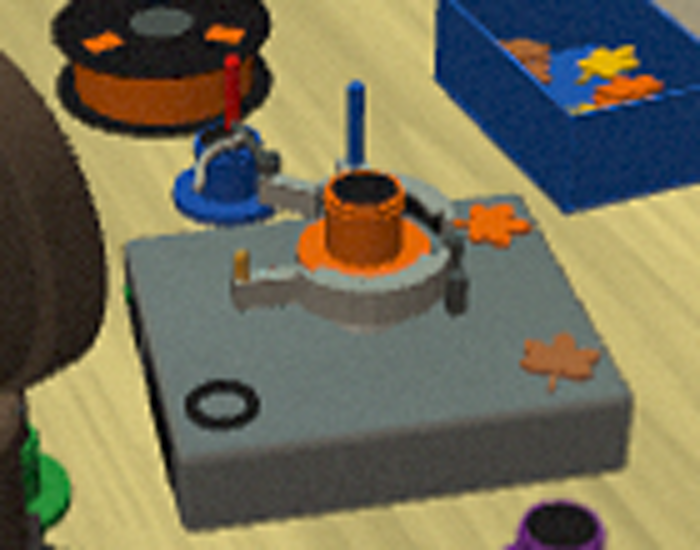

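```bash
cat > h.py <<'E'
import numpy as np, cv2
from cell import arm, eyes
from scipy.spatial.transform import Rotation as R
def campose(n,st=None):
    p=eyes.camera_params(n)
    if n=="wrist":
        st=st or arm.observe(); T=np.eye(4);T[:3,:3]=R.from_rotvec(st['ee_rot']).as_matrix();T[:3,3]=st['position']
        C=T@p['hand_eye']; return p,C[:3,:3],C[:3,3]
    return p,R.from_rotvec(p['attitude']).as_matrix(),np.array(p['xyz'])
def pix2z(n,uv,z,st=None):
    p,Rc,t=campose(n,st)
    q=cv2.undistortPoints(np.array(uv,float).reshape(-1,1,2),p['camera_matrix'],p['distortion']).reshape(-1,2)
    d=np.c_[q,np.ones(len(q))]@Rc.T
    z=np.broadcast_to(z,len(q))
    return t+d*((z-t[2])/d[:,2])[:,None]
def proj(n,P,st=None):
    p,Rc,t=campose(n,st)
    P=np.array(P,float).reshape(-1,3)
    rv=cv2.Rodrigues(Rc.T)[0]
    return cv2.projectPoints(P,rv,-Rc.T@t,p['camera_matrix'],p['distortion'])[0].reshape(-1,2)
def crop(uv,f,o): return (np.array(uv,float)+.5)/f-.5+np.array(o)
E
python3 - <<'E'
from h import *
np.set_printoptions(precision=4,suppress=True)
pts=dict(c1=((207,40),.07),c2=((582,105),.07),c3=((500,537),.07),c4=((120,470),.07),hinge=((372,172),.125),pipetop=((338,243),.163),blue=((183,175),.184),red=((66,280),.184),keep=((349,394),.143),pivot=((175,292),.136))
W={}
for k,(u,z) in pts.items():
    W[k]=pix2z("top",crop(u,5,(205,135)),z)[0]; print(k,W[k])
c=np.mean([W['c%d'%i] for i in (1,2,3,4)],0);print('c',c)
print([np.linalg.norm(W['c%d'%a]-W['c%d'%b]) for a,b in((1,2),(2,3),(3,4),(4,1))])
ex=W['c1']+W['c2']-W['c3']-W['c4'];print(np.arctan2(ex[1],ex[0]))
h=W['hinge']
for k in('blue','red','keep','pivot'):print(k,np.linalg.norm((W[k]-h)[:2]),np.linalg.norm((W[k]-c)[:2]))
print(np.linalg.norm((W['red']-W['pivot'])[:2]),np.linalg.norm((h-c)[:2]))
s=[((240,252),.143),((232,60),.184),((356,87),.184)]
for u,z in s: print(pix2z("side",crop(u,5,(225,145)),z))
E
```

```text
c1 [0.7764 0.1078 0.07  ]
c2 [ 0.7329 -0.1419  0.07  ]
c3 [ 0.4434 -0.0865  0.07  ]
c4 [0.4851 0.1584 0.07  ]
hinge [ 0.6698 -0.0027  0.125 ]
pipetop [0.6129 0.0182 0.163 ]
blue [0.6498 0.1136 0.184 ]
red [0.5829 0.1835 0.184 ]
keep [0.5216 0.0108 0.143 ]
pivot [0.5875 0.1206 0.136 ]
c [0.6094 0.0095 0.07  ]
[np.float64(0.25353196698859354), np.float64(0.2947896378822116), np.float64(0.2483674141814579), np.float64(0.2956382141216767)]
-0.18054331483786065
blue 0.11800154759227885 0.1117315595612377
red 0.2054163111469679 0.176025020901825
keep 0.14882289425571327 0.0878744523635829
pivot 0.14819383972353822 0.11325052040281099
0.06308091120035544 0.06155813462511161
[[0.5208 0.0058 0.143 ]]
[[0.5827 0.1787 0.184 ]]
[[0.6476 0.1085 0.184 ]]
```

Candidates: blue ring post at top px (242,170), resembling it the blue adapter at (193,194). Red latch post at (218,191), resembling it the red screwdriver at (120,273). Orange adapter on the port at (272,184), against the blue, green and purple ones. The close crop confirms the posts sit on the clamp parts. Next I move over the clamp at a safe height.

Call:
apply_moves:
  targets: [0.5,0,0,-0.1,0,0.5,0,0,-0.1,0,0.5,0.091,-0.0724,0,0,0.5,0.091,-0.0724,0,0,0.5,0.091,-0.0724,0,0,0.5,0.091,-0.0724,0,0,0.5,0.091,-0.0724,0,0,0.5,0.091,-0.0724,0,0,0.5,0.091,-0.0724,0,0,0.5,0.091,-0.0724,0,0,0.5,0.091,-0.0724,0,0,0.5,0.091,-0.0724,0,0,0.5,0.091,-0.0724,0,0,0.5,0.091,-0.0724,0,0,0.5,0.091,-0.0724,0,0,0.5,0.091,-0.0724,0,0,0.5,0.091,-0.0724,0,0,0.5,0.091,-0.0724,0,0,0.5,0.091,-0.0724,0,0,0.5,0.091,-0.0724,0,0]

```text
clock: 2.65
position: [0.6566, 0.1, 0.3063]
ee_rot: [3.104, 0.479, -0.001]
force: [0.1, 0.9, 0.1]
width: 0.499
```

Call:
apply_moves:
  targets: [0.5,0,0,0,-0.114,0.5,0,0,0,-0.114,0.5,0,0,0,-0.114,0.5,0,0,0,-0.114,0.5,0,0,0,-0.114,0.5,0,0,0,-0.114,0.5,0,0,0,-0.114,0.5,0,0,0,-0.114,0.5,0,0,0,0,0.5,0,0,0,0]

```text
clock: 3.9
position: [0.6559, 0.0988, 0.3065]
ee_rot: [-2.031, -2.396, 0.0]
force: [-0.6, 0.1, 0.1]
width: 0.499
```

```bash
cat >> h.py <<'E'
def st(p=True):
    s=arm.observe(); M=R.from_rotvec(s['ee_rot']).as_matrix()
    s['phi']=np.arctan2(M[1,0],M[0,0]); s['tilt']=np.arccos(-M[2,2])
    if p: print('t',round(s['clock'],2),'pos',np.round(s['position'],4),'phi',round(s['phi'],3),'tilt',round(s['tilt'],4),'F',np.round(s['force'],2),'w',round(s['width']*92,1),'q',np.round(s['joints'],2))
    return s
def snap(n,f):
    s=arm.observe(); im=eyes.get_image(n); cv2.imwrite(f,im[:,:,::-1]); return s
E
python3 - <<'E'
from h import *
st(); s=snap("wrist","pics/w1.png")
snap("top","pics/t2.png")
E
```

```text
t 3.9 pos [0.6559 0.0988 0.3065] phi 1.735 tilt 0.0004 F [-0.56  0.07  0.1 ] w 45.9 q [ 0.17  0.54 -0.68  1.3   0.33  1.41 -0.32]
```

View pics/w1.png

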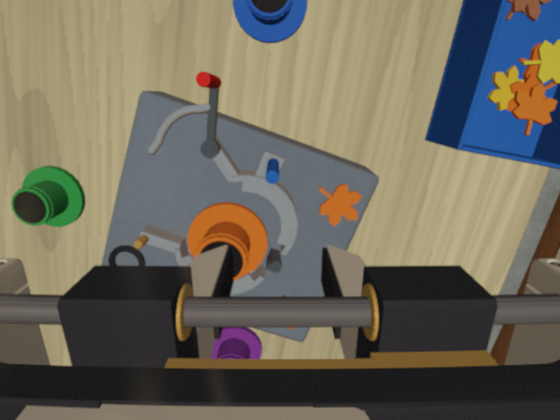

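Run:
```python
import cv2
t=cv2.imread("pics/w1.png")
cv2.imwrite("pics/w1c.png",cv2.resize(t[60:260,110:310],None,fx=3,fy=3,interpolation=cv2.INTER_CUBIC))
```

```text
(no output)
```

View pics/w1c.png

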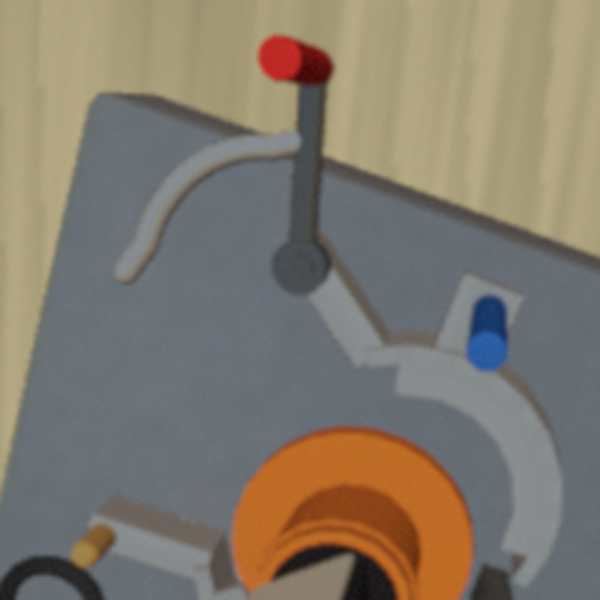

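Run:
```python
from h import *
np.set_printoptions(precision=4,suppress=True)
s=st()
W={k:pix2z("wrist",crop(u,3,(110,60)),z,s)[0] for k,(u,z) in dict(blue=((488,350),.184),red=((280,59),.184),pivot=((300,263),.14),keep=((88,552),.143)).items()}
print(W)
print(np.linalg.norm((W['red']-W['pivot'])[:2]), [np.linalg.norm(W['blue'][:2]-np.array(h)) for h in((.6684,-.0013),(.6698,-.0027))])
```

```text
t 4.0 pos [0.656  0.0989 0.3067] phi 1.737 tilt 0.0002 F [-0.16  0.11  1.03] w 46.0 q [ 0.17  0.54 -0.68  1.3   0.33  1.41 -0.32]
{'blue': array([0.6482, 0.1173, 0.184 ]), 'red': array([0.582 , 0.1852, 0.184 ]), 'pivot': array([0.5854, 0.1256, 0.14  ]), 'keep': array([0.5234, 0.0146, 0.143 ])}
0.05972171935057274 [np.float64(0.12035904877095088), np.float64(0.12197989613942603)]
```

Call:
apply_moves:
  targets: [0.5,0.044,-0.0105,0,0,0.5,0,0,0.1,0,0.5,0,0,0.06,0,0.5,0,0,0.05,0,0.5,0,0,0.05,0,0.5,0,0,0.05,0,0.5,0,0,0.04,0,0.5,0,0,0.04,0,0.65,0,0,0,0,0.65,0,0,0,0]
  grip_force: 10

```text
clock: 5.25
position: [0.6492, 0.1158, 0.1512]
ee_rot: [2.027, 2.4, 0.001]
force: [-0.3, 0.4, -0.3]
width: 0.361
```

Run:
```python
from h import *
s=st(); snap("wrist","pics/w2.png")
snap("side","pics/s2.png")
t=cv2.imread("pics/s2.png")
cv2.imwrite("pics/s2c.png",cv2.resize(t[110:230,220:360],None,fx=5,fy=5,interpolation=cv2.INTER_CUBIC))
```

```text
t 5.25 pos [0.6492 0.1158 0.1512] phi 1.739 tilt 0.0008 F [-0.28  0.36 -0.32] w 33.2 q [ 0.14  0.64 -0.65  1.53  0.42  1.11 -0.43]
```

View pics/w2.png

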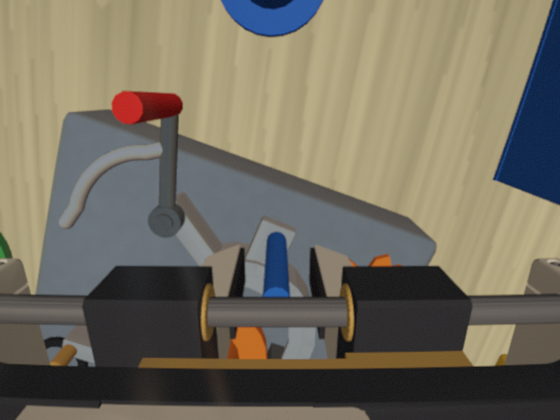

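View pics/s2c.png

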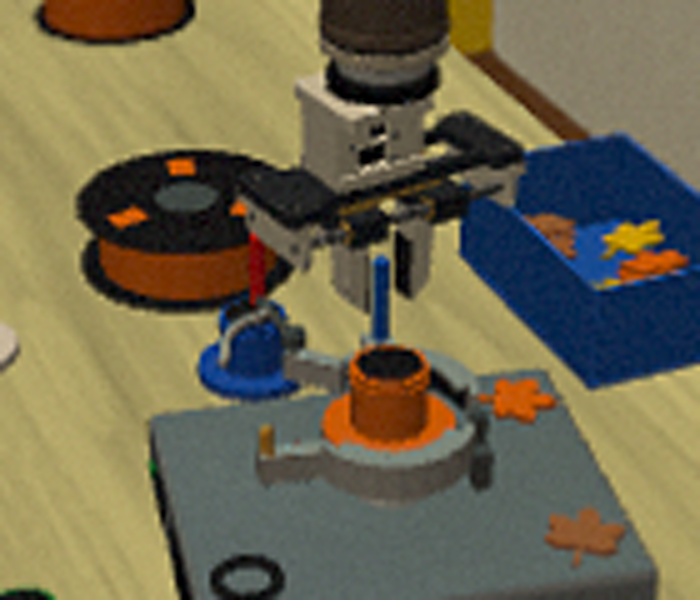

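```bash
python3 - <<'E'
from h import *
s=st()
P=np.array(s['position'])
def c(uv): return (uv-np.array([220,110])+.5)*5-.5
print(c(proj("side",[P,P+[0,0,.033]])))
print(proj("wrist",[P,P+[0,0,.033]],s))
x=np.array([np.cos(s['phi']),np.sin(s['phi']),0])
for d in(-.02,-.01,0,.01,.02): print(d,c(proj("side",P+d*x+[0,0,.033])),proj("wrist",P+d*x+[0,0,.033],s))
E
python3 - <<'E'
import cv2
t=cv2.imread("pics/w2.png")
cv2.imwrite("pics/w2c.png",cv2.resize(t[210:350,190:370],None,fx=4,fy=4,interpolation=cv2.INTER_CUBIC))
E
```

```text
t 5.35 pos [0.6494 0.1158 0.1516] phi 1.739 tilt 0.0013 F [-0.66  0.18  0.08] w 32.5 q [ 0.14  0.64 -0.65  1.53  0.42  1.11 -0.43]
[[378.6872622  297.25672273]
 [379.13455817 256.09492855]]
[[278.2344365  265.32444992]
 [278.56803519 301.63229473]]
-0.02 [[395.18092305 268.00381484]] [[278.51876848 340.11553076]]
-0.01 [[387.11828918 262.01932318]] [[278.54311813 321.32284463]]
0 [[379.13455817 256.09492855]] [[278.56803519 301.63229473]]
0.01 [[371.22871882 250.22983593]] [[278.59350364 280.9995847 ]]
0.02 [[363.39977408 244.42326209]] [[278.61949928 259.37961589]]
```

View pics/w2c.png

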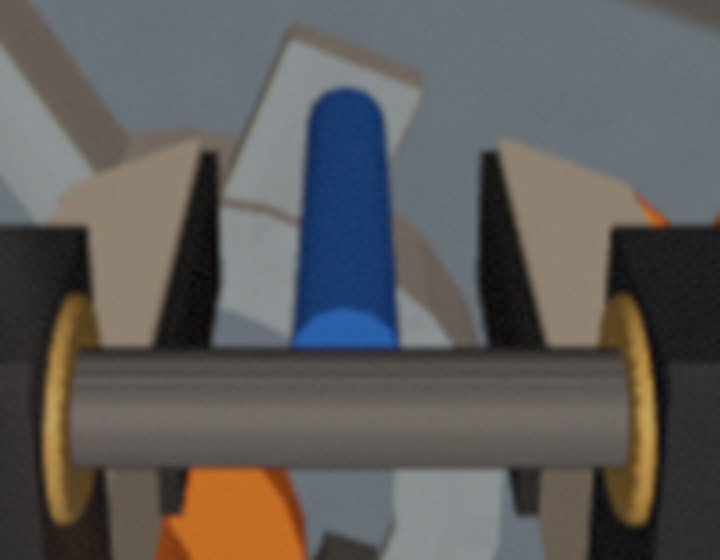

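Call:
apply_moves:
  targets: [0.65,0,-0.0125,0,0,0.65,0,-0.0125,0,0,0.65,-0.00125,-0.0118,0,-0.0255,0.65,-0.00125,-0.0118,0,-0.0255,0.65,-0.00125,-0.0118,0,-0.0255,0.65,-0.00125,-0.0118,0,-0.0255,0.65,-0.00125,-0.0118,0,-0.0255,0.65,-0.00125,-0.0118,0,-0.0255,0.65,-0.00125,-0.0118,0,-0.0255,0.65,-0.00125,-0.0118,0,-0.0255]

```text
clock: 6.6
position: [0.6041, 0.0985, 0.1507]
ee_rot: [1.614, 2.695, -0.0]
force: [2.1, -0.1, 1.3]
width: 0.351
```

```bash
cat >> h.py <<'E'
def loc(s):
    "force in tool x,y"
    p=s['phi']; x=np.array([np.cos(p),np.sin(p)]); y=np.array([np.sin(p),-np.cos(p)])
    f=s['force'][:2]; return np.round([f@x,f@y],2)
E
python3 - <<'E'
from h import *
s=st(); print(loc(s)); snap("wrist","pics/w3.png")
E
```

```text
t 6.6 pos [0.6041 0.0985 0.1507] phi 2.062 tilt 0.0001 F [ 2.09 -0.11  1.33] w 32.3 q [ 0.24  0.6  -0.75  1.65  0.45  1.07 -0.15]
[-1.08  1.79]
```

View pics/w3.png

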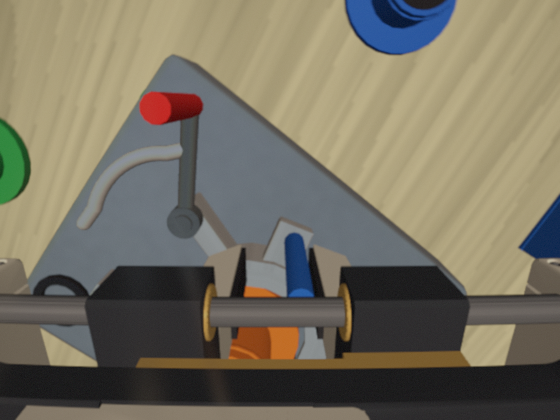

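Call:
apply_moves:
  targets: [0.65,-0.00125,-0.0118,0,-0.0255,0.65,-0.00125,-0.0118,0,-0.0255,0.65,-0.00125,-0.0118,0,-0.0255,0.65,-0.00125,-0.0118,0,-0.0255,0.65,-0.00125,-0.0118,0,-0.0255,0.65,0,0,0,0]

```text
clock: 7.4
position: [0.5852, 0.0836, 0.1506]
ee_rot: [-1.339, -2.841, 0.001]
force: [-0.1, 0.4, 0.6]
width: 0.35
```

Run:
```python
from h import *
s=st(); print(loc(s)); snap("wrist","pics/w4.png")
```

```text
t 7.4 pos [0.5852 0.0836 0.1506] phi 2.261 tilt 0.0011 F [-0.09  0.42  0.59] w 32.2 q [ 0.31  0.59 -0.81  1.7   0.47  1.06  0.04]
[0.38 0.19]
```

View pics/w4.png

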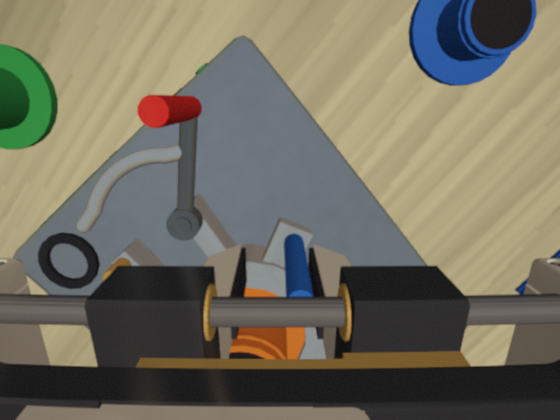

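Call:
apply_moves:
  targets: [0.65,-0.0005,-0.005,0,-0.0108,0.65,-0.0005,-0.005,0,-0.0108,0.65,-0.0005,-0.005,0,-0.0108]

```text
clock: 7.82
position: [0.5815, 0.0798, 0.1507]
ee_rot: [-1.265, -2.875, -0.0]
force: [2.1, 2.3, -1.5]
width: 0.348
```

Call:
apply_moves:
  targets: [0.65,-0.0005,-0.005,0,-0.0108]

```text
clock: 7.95
position: [0.5802, 0.0782, 0.1507]
ee_rot: [-1.241, -2.886, -0.0]
force: [1.6, 2.5, -2.2]
width: 0.348
```

Call:
apply_moves:
  targets: [0.65,-0.00025,-0.0025,0,-0.0054]

```text
clock: 8.07
position: [0.5795, 0.0774, 0.1507]
ee_rot: [-1.23, -2.891, -0.0]
force: [2.0, 1.5, -1.4]
width: 0.346
```

Call:
apply_moves:
  targets: [0.65,-0.00025,-0.0025,0,-0.0054]

```text
clock: 8.2
position: [0.579, 0.0766, 0.1508]
ee_rot: [-1.218, -2.896, -0.0]
force: [0.5, 2.5, -0.9]
width: 0.35
```

Run:
```python
from h import *
s=st(); print(loc(s))
```

```text
t 8.2 pos [0.579  0.0766 0.1508] phi 2.345 tilt 0.0002 F [ 0.55  2.51 -0.95] w 32.2 q [ 0.34  0.58 -0.83  1.72  0.48  1.06  0.12]
[1.41 2.15]
```

Call:
apply_moves:
  targets: [0.65,-0.00025,-0.0025,0,-0.0054]

```text
clock: 8.32
position: [0.5783, 0.0759, 0.1507]
ee_rot: [-1.205, -2.901, -0.0]
force: [1.8, 2.9, -0.7]
width: 0.355
```

Call:
apply_moves:
  targets: [0.65,-0.00025,-0.0025,0,-0.0054]

```text
clock: 8.45
position: [0.5777, 0.0751, 0.1508]
ee_rot: [-1.193, -2.906, -0.0]
force: [0.9, 3.2, -0.7]
width: 0.351
```

Call:
apply_moves:
  targets: [0.65,-0.00025,-0.0025,0,-0.0054]

```text
clock: 8.57
position: [0.5771, 0.0743, 0.1507]
ee_rot: [-1.181, -2.911, -0.0]
force: [0.1, 3.1, -1.3]
width: 0.352
```

Call:
apply_moves:
  targets: [0.65,-0.00025,-0.0025,0,-0.0054]

```text
clock: 8.7
position: [0.5764, 0.0735, 0.1507]
ee_rot: [-1.168, -2.916, -0.0]
force: [0.5, 2.9, -1.0]
width: 0.35
```

Call:
apply_moves:
  targets: [0.65,-0.00025,-0.0025,0,-0.0054]

```text
clock: 8.82
position: [0.5758, 0.0727, 0.1508]
ee_rot: [-1.156, -2.921, -0.0]
force: [0.4, 3.0, -0.4]
width: 0.35
```

Call:
apply_moves:
  targets: [0.65,-0.00025,-0.0025,0,-0.0054]

```text
clock: 8.95
position: [0.5754, 0.072, 0.1508]
ee_rot: [1.144, 2.926, 0.001]
force: [2.4, 5.4, -1.7]
width: 0.352
```

Call:
apply_moves:
  targets: [0.65,-0.00025,-0.0025,0,-0.0054]

```text
clock: 9.07
position: [0.5754, 0.0718, 0.1508]
ee_rot: [1.131, 2.93, 0.003]
force: [5.9, 8.0, -5.6]
width: 0.352
```

Run:
```python
from h import *
s=st(); print(loc(s)); snap("wrist","pics/w5.png"); snap("top","pics/t5.png")
t=cv2.imread("pics/t5.png")
cv2.imwrite("pics/t5c.png",cv2.resize(t[135:250,205:345],None,fx=5,fy=5,interpolation=cv2.INTER_CUBIC))
```

```text
t 9.07 pos [0.5754 0.0718 0.1508] phi 2.405 tilt 0.0022 F [ 5.92  7.97 -5.62] w 32.4 q [ 0.36  0.58 -0.85  1.73  0.49  1.05  0.18]
[0.97 9.88]
```

View pics/w5.png

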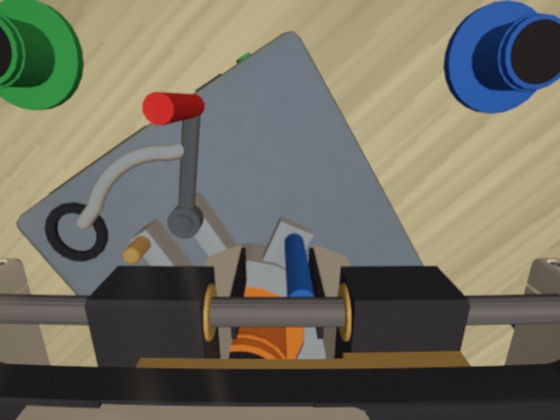

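View pics/t5c.png

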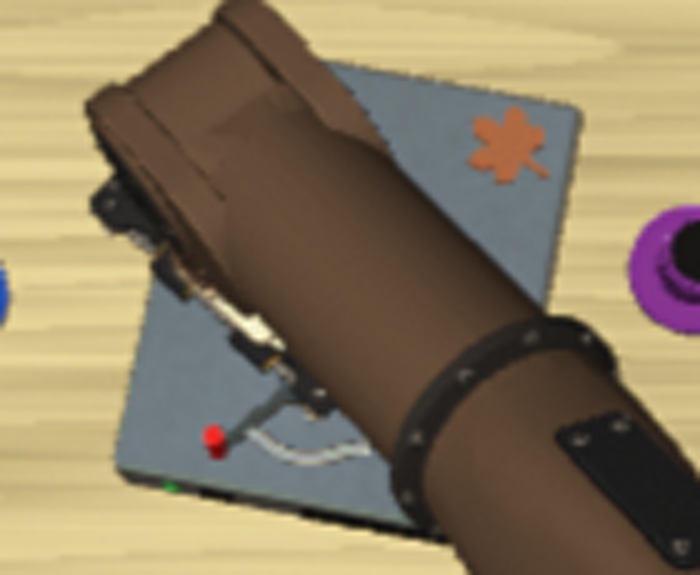

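Call:
apply_moves:
  targets: [0.65,0,0,0,0,0.65,0,0.015,0,0,0.65,0,0.012,0,0,0.5,0,0,0,0,0.5,0,0,-0.1,0,0.5,0,0,-0.1,0,0.5,0,0,-0.1,0,0.5,0,0,0,0]

```text
clock: 10.18
position: [0.5833, 0.0797, 0.2739]
ee_rot: [1.131, 2.926, 0.004]
force: [-0.1, -0.2, -0.9]
width: 0.499
```

Run:
```python
from h import *
s=st(); print(loc(s)); snap("wrist","pics/w6.png")
t=cv2.imread("pics/w6.png")
cv2.imwrite("pics/w6c.png",cv2.resize(t[60:260,80:330],None,fx=3,fy=3,interpolation=cv2.INTER_CUBIC))
```

```text
t 10.18 pos [0.5833 0.0797 0.2739] phi 2.404 tilt 0.0053 F [-0.07 -0.19 -0.94] w 45.9 q [ 0.38  0.49 -0.9   1.55  0.39  1.29  0.26]
[-0.08 -0.19]
```

View pics/w6c.png

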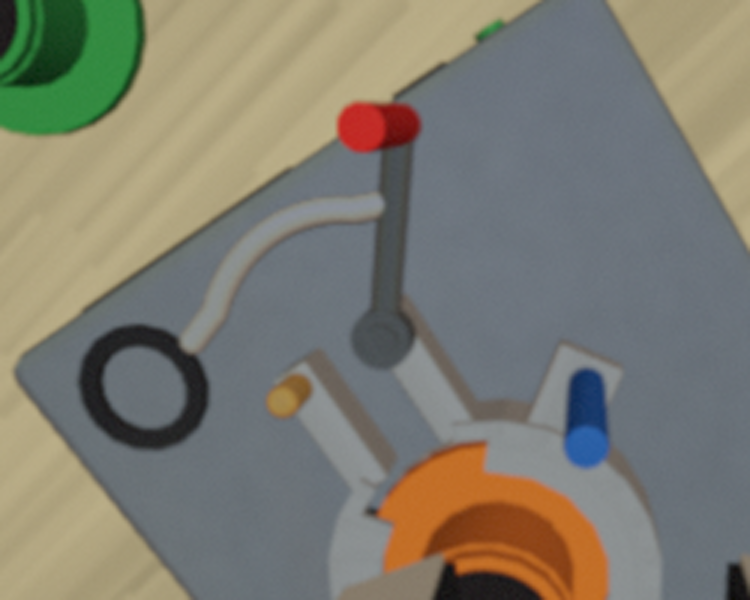

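Run:
```python
from h import *
np.set_printoptions(precision=4,suppress=True)
s=st()
W={k:pix2z("wrist",crop(u,3,(80,60)),z,s)[0] for k,(u,z) in dict(blue=((586,446),.184),red=((362,127),.184),pivot=((383,335),.14),keep=((283,398),.143)).items()}
print(W)
d=lambda a,b:(np.linalg.norm((W[a]-W[b])[:2]),np.arctan2(*(W[a]-W[b])[[1,0]]))
print(d('red','pivot'),d('pivot','keep'),d('red','keep'))
b=W['blue'][:2]-np.array([.6684,.001]);print(np.linalg.norm(b),np.arctan2(b[1],b[0]))
```

```text
t 10.22 pos [0.5825 0.079  0.2719] phi 2.404 tilt 0.0023 F [-0.5  -0.35 -0.11] w 46.3 q [ 0.38  0.49 -0.9   1.55  0.39  1.29  0.26]
{'blue': array([0.5796, 0.0796, 0.184 ]), 'red': array([0.4868, 0.0937, 0.184 ]), 'pivot': array([0.5253, 0.049 , 0.14  ]), 'keep': array([0.5185, 0.0146, 0.143 ])}
(np.float64(0.059065093313908565), np.float64(2.281942498402576)) (np.float64(0.03507741719530818), np.float64(1.3753376210364447)) (np.float64(0.08528412626726868), np.float64(1.952131210750754))
0.11861625098656144 2.4170703023256372
```

Call:
apply_moves:
  targets: [0.5,0.068,-0.0453,0,0,0.5,0.068,-0.0453,0,0,0.5,0.068,-0.0453,0,0,0.5,0,0,0,0.066,0.5,0,0,0.1,0,0.5,0,0,0,0]

```text
clock: 10.98
position: [0.4827, 0.0922, 0.2279]
ee_rot: [-1.28, -2.863, 0.006]
force: [-0.1, 0.9, 0.3]
width: 0.496
```

Run:
```python
from h import *
np.set_printoptions(precision=4,suppress=True)
s=st(); s=snap("wrist","pics/w7.png")
P=np.array(s['position']); print(proj("wrist",[[P[0],P[1],z] for z in(.151,.168,.184)],s))
```

```text
t 10.97 pos [0.4827 0.0922 0.2279] phi 2.301 tilt 0.0064 F [-0.08  0.94  0.31] w 45.7 q [ 0.43  0.36 -0.93  1.83  0.32  1.12  0.11]
[[277.864  216.727 ]
 [277.7799 224.927 ]
 [277.6893 233.7593]]
```

View pics/w7.png

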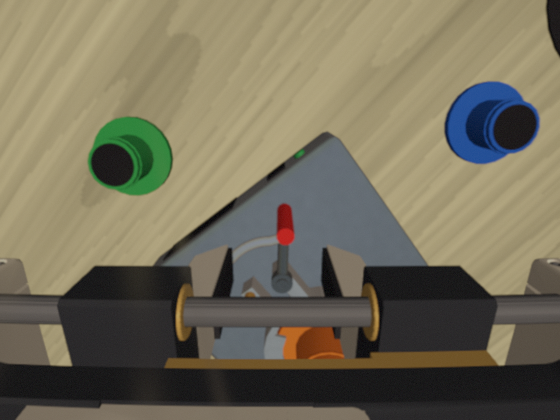

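Call:
apply_moves:
  targets: [0.5,-0.006,0.0075,0.05,0,0.5,0,0,0.05,0,0.5,0,0,0.05,0,0.5,0,0,0.0425,0,0.65,0,0,0,0,0.65,0,0,0,0]

```text
clock: 11.78
position: [0.4892, 0.0942, 0.1542]
ee_rot: [1.282, 2.868, 0.001]
force: [-0.2, 0.6, 0.6]
width: 0.362
```

Run:
```python
from h import *
np.set_printoptions(precision=4,suppress=True)
s=st(); print(loc(s)); s=snap("wrist","pics/w8.png")
P=np.array(s['position']); print(proj("wrist",[[P[0],P[1],z] for z in(.151,.168,.184)],s))
```

```text
t 11.78 pos [0.4892 0.0942 0.1542] phi 2.301 tilt 0.0007 F [-0.2   0.56  0.63] w 33.3 q [ 0.36  0.45 -0.88  1.92  0.42  0.97  0.02]
[0.55 0.23]
[[277.3526 262.9181]
 [277.41   279.3025]
 [277.4753 297.961 ]]
```

View pics/w8.png

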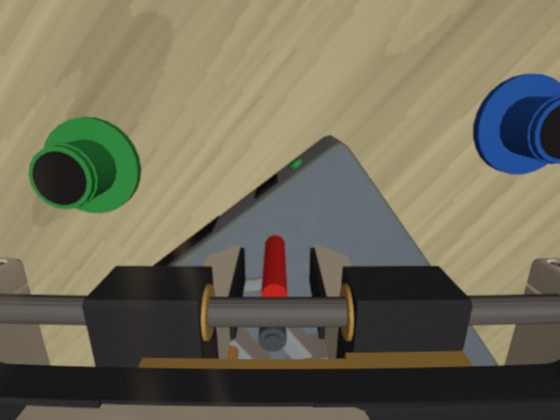

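Call:
apply_moves:
  targets: [0.65,0,-0.0125,0,0,0.65,0,-0.0125,0,0,0.65,-0.0018,-0.0093,0,-0.0382,0.65,-0.0018,-0.0093,0,-0.0382,0.65,-0.0018,-0.0093,0,-0.0382,0.65,-0.0018,-0.0093,0,-0.0382,0.65,-0.0018,-0.0093,0,-0.0382]

```text
clock: 12.7
position: [0.4717, 0.0714, 0.1541]
ee_rot: [0.836, 3.028, 0.002]
force: [0.6, 3.1, -0.2]
width: 0.347
```

Run:
```python
from h import *
np.set_printoptions(precision=4,suppress=True)
s=st(); print(loc(s)); s=snap("wrist","pics/w9.png"); snap("side","pics/s9.png")
t=cv2.imread("pics/s9.png")
cv2.imwrite("pics/s9c.png",cv2.resize(t[110:250,205:365],None,fx=4.2,fy=4.2,interpolation=cv2.INTER_CUBIC))
```

```text
t 12.7 pos [0.4717 0.0714 0.1541] phi 2.603 tilt 0.0012 F [ 0.57  3.12 -0.24] w 31.9 q [ 0.48  0.45 -0.97  1.96  0.45  0.96  0.32]
[1.11 2.97]
```

View pics/w9.png

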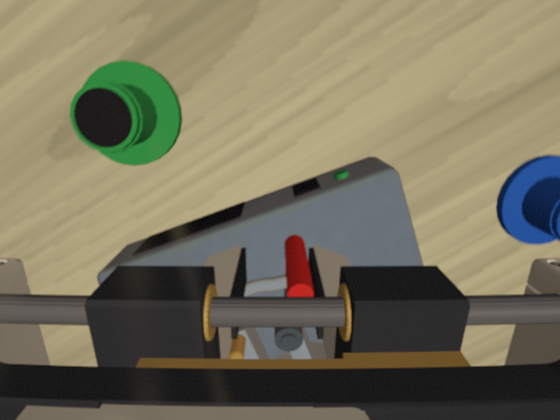

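View pics/s9c.png

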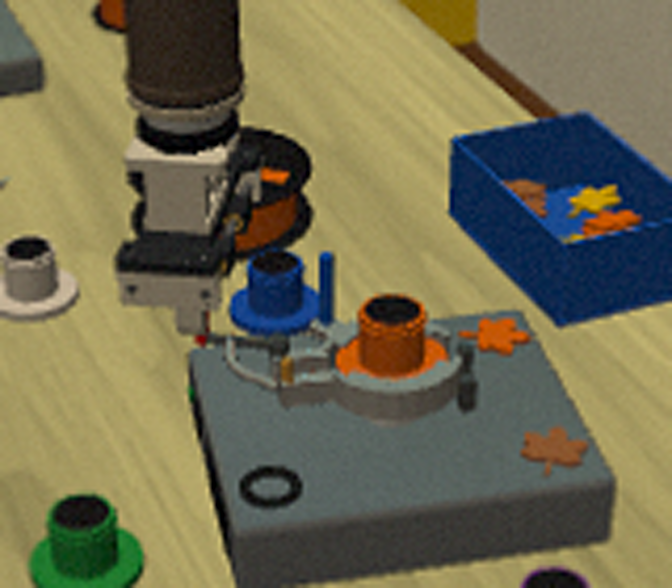

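Call:
apply_moves:
  targets: [0.65,-0.001,-0.005,0,-0.0204,0.65,-0.001,-0.005,0,-0.0204]

```text
clock: 13.05
position: [0.4705, 0.0673, 0.1539]
ee_rot: [0.739, 3.053, 0.001]
force: [-0.2, 3.8, 0.7]
width: 0.351
```

Call:
apply_moves:
  targets: [0.65,-0.001,-0.005,0,-0.0204,0.65,-0.001,-0.005,0,-0.0204]

```text
clock: 13.3
position: [0.4694, 0.0631, 0.1537]
ee_rot: [-0.641, -3.076, -0.0]
force: [-0.3, 2.7, 0.9]
width: 0.347
```

Call:
apply_moves:
  targets: [0.65,-0.001,-0.005,0,-0.0204]

```text
clock: 13.42
position: [0.469, 0.061, 0.1537]
ee_rot: [-0.591, -3.085, 0.0]
force: [-0.7, 3.2, 0.4]
width: 0.353
```

Call:
apply_moves:
  targets: [0.65,-0.0005,-0.0025,0,-0.0102]

```text
clock: 13.55
position: [0.4688, 0.0599, 0.1537]
ee_rot: [-0.568, -3.09, 0.0]
force: [-0.8, 3.6, 0.8]
width: 0.354
```

Call:
apply_moves:
  targets: [0.65,-0.0005,-0.0025,0,-0.0102]

```text
clock: 13.68
position: [0.4686, 0.059, 0.1537]
ee_rot: [-0.544, -3.094, 0.0]
force: [-0.1, 2.6, 0.0]
width: 0.352
```

Run:
```python
from h import *
np.set_printoptions(precision=4,suppress=True)
s=st(); print(loc(s)); s=snap("wrist","pics/w10.png"); snap("side","pics/s10.png")
t=cv2.imread("pics/s10.png")
cv2.imwrite("pics/s10c.png",cv2.resize(t[150:250,225:365],None,fx=5,fy=5,interpolation=cv2.INTER_CUBIC))
```

```text
t 13.68 pos [0.4686 0.059  0.1537] phi 2.794 tilt 0.0002 F [-0.05  2.64  0.03] w 32.4 q [ 0.54  0.46 -1.02  1.97  0.48  0.97  0.51]
[0.95 2.46]
```

View pics/w10.png

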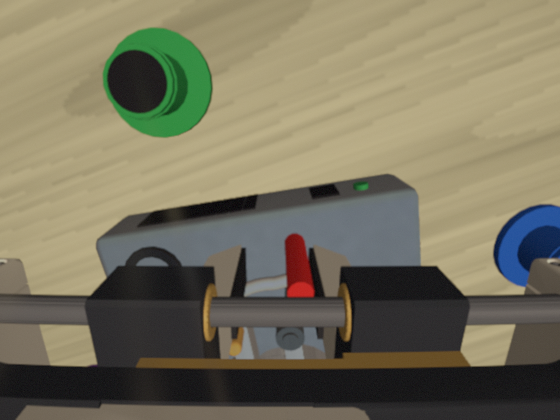

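View pics/s10c.png

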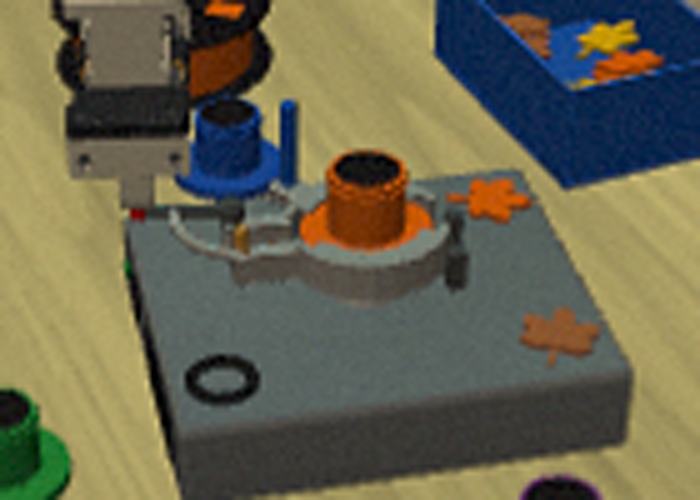

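Call:
apply_moves:
  targets: [0.65,-0.0005,-0.0025,0,-0.0102,0.65,-0.0005,-0.0025,0,-0.0102]

```text
clock: 14.02
position: [0.4683, 0.057, 0.1537]
ee_rot: [-0.494, -3.102, 0.0]
force: [-0.8, 2.7, 0.5]
width: 0.355
```

Call:
apply_moves:
  targets: [0.65,-0.0005,-0.0025,0,-0.0102]

```text
clock: 14.15
position: [0.4681, 0.056, 0.1537]
ee_rot: [-0.469, -3.106, 0.0]
force: [-1.6, 2.4, -0.0]
width: 0.349
```

Call:
apply_moves:
  targets: [0.65,-0.0005,-0.0025,0,-0.0102]

```text
clock: 14.28
position: [0.468, 0.055, 0.1537]
ee_rot: [-0.444, -3.11, 0.0]
force: [-0.9, 2.9, 0.5]
width: 0.35
```

Call:
apply_moves:
  targets: [0.65,-0.0005,-0.0025,0,-0.0102]

```text
clock: 14.4
position: [0.468, 0.054, 0.1537]
ee_rot: [-0.419, -3.113, 0.0]
force: [-0.3, 2.8, 0.4]
width: 0.353
```

Call:
apply_moves:
  targets: [0.65,-0.0005,-0.0025,0,-0.0102]

```text
clock: 14.52
position: [0.4679, 0.0529, 0.1537]
ee_rot: [-0.394, -3.117, 0.0]
force: [-1.9, 2.5, -0.3]
width: 0.35
```

Call:
apply_moves:
  targets: [0.65,-0.0005,-0.0025,0,-0.0102]

```text
clock: 14.65
position: [0.4679, 0.0519, 0.1537]
ee_rot: [-0.369, -3.12, 0.0]
force: [-0.6, 1.8, 0.4]
width: 0.348
```

Call:
apply_moves:
  targets: [0.65,-0.0005,-0.0025,0,-0.0102]

```text
clock: 14.78
position: [0.4678, 0.0509, 0.1537]
ee_rot: [-0.344, -3.123, 0.0]
force: [-1.7, 2.0, -0.6]
width: 0.35
```

Call:
apply_moves:
  targets: [0.65,-0.0005,-0.0025,0,-0.0102]

```text
clock: 14.9
position: [0.4678, 0.0499, 0.1537]
ee_rot: [-0.319, -3.125, 0.0]
force: [-1.1, 2.8, 0.2]
width: 0.352
```

Call:
apply_moves:
  targets: [0.65,-0.0005,-0.0025,0,-0.0102]

```text
clock: 15.02
position: [0.4678, 0.0488, 0.1537]
ee_rot: [-0.294, -3.128, 0.0]
force: [-0.8, 2.6, -0.0]
width: 0.349
```

Call:
apply_moves:
  targets: [0.65,-0.0005,-0.0025,0,-0.0102]

```text
clock: 15.15
position: [0.4678, 0.0478, 0.1537]
ee_rot: [-0.269, -3.13, 0.0]
force: [-0.8, 3.3, -0.4]
width: 0.351
```

Call:
apply_moves:
  targets: [0.65,-0.0005,-0.0025,0,-0.0102]

```text
clock: 15.28
position: [0.4679, 0.0468, 0.1537]
ee_rot: [-0.244, -3.132, 0.0]
force: [-2.0, 2.3, -0.4]
width: 0.348
```

Call:
apply_moves:
  targets: [0.65,-0.0005,-0.0025,0,-0.0102]

```text
clock: 15.4
position: [0.4679, 0.0458, 0.1537]
ee_rot: [-0.219, -3.134, 0.0]
force: [-1.8, 3.0, 0.7]
width: 0.351
```

Run:
```python
from h import *
s=st(); print(loc(s))
```

```text
t 15.4 pos [0.4679 0.0458 0.1537] phi 3.002 tilt 0.0001 F [-1.84  2.97  0.74] w 32.3 q [ 0.6   0.48 -1.08  1.97  0.51  0.99  0.71]
[2.24 2.68]
```

Call:
apply_moves:
  targets: [0.65,-0.0005,-0.0025,0,-0.0102,0.65,-0.0005,-0.0025,0,-0.0102]

```text
clock: 15.65
position: [0.468, 0.0437, 0.1537]
ee_rot: [-0.169, -3.137, 0.0]
force: [-1.9, 3.2, -0.5]
width: 0.354
```

Call:
apply_moves:
  targets: [0.65,-0.0005,-0.0025,0,-0.0102,0.65,-0.0005,-0.0025,0,-0.0102]

```text
clock: 15.9
position: [0.4683, 0.0417, 0.1537]
ee_rot: [-0.118, -3.139, 0.0]
force: [-2.7, 3.1, 0.4]
width: 0.35
```

Call:
apply_moves:
  targets: [0.65,-0.0005,-0.0025,0,-0.0102,0.65,-0.0005,-0.0025,0,-0.0102]

```text
clock: 16.15
position: [0.4685, 0.0397, 0.1537]
ee_rot: [-0.068, -3.141, 0.0]
force: [-2.0, 2.4, 0.1]
width: 0.352
```

Run:
```python
from h import *
s=st(); print(loc(s)); snap("wrist","pics/w11.png"); snap("side","pics/s11.png")
P=np.array(s['position']); print(proj("wrist",[[P[0],P[1],.184]],s))
t=cv2.imread("pics/s11.png")
a=cv2.resize(t[150:250,225:365],None,fx=4,fy=4,interpolation=cv2.INTER_CUBIC)
t=cv2.imread("pics/w11.png")
b=cv2.resize(t[210:350,190:370],None,fx=3,fy=3,interpolation=cv2.INTER_CUBIC)
cv2.imwrite("pics/s11c.png",a);cv2.imwrite("pics/w11c.png",b)
```

```text
t 16.15 pos [0.4685 0.0397 0.1537] phi 3.098 tilt 0.0002 F [-2.04  2.38  0.05] w 32.4 q [ 0.63  0.5  -1.1   1.97  0.53  1.    0.8 ]
[2.14 2.29]
[[275.82616756 298.39841789]]
```

View pics/w11c.png

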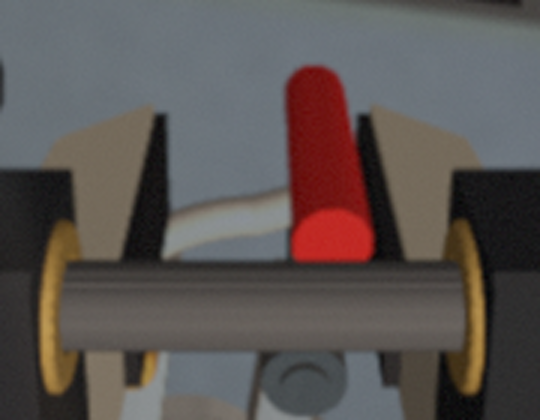

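View pics/s11c.png

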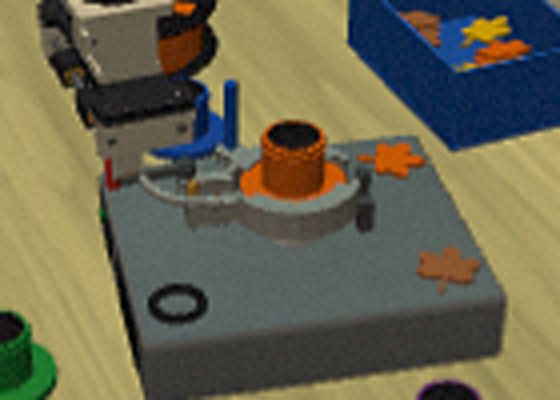

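Call:
apply_moves:
  targets: [0.65,0,-0.0025,0,-0.0102,0.65,0,-0.0025,0,-0.0102]

```text
clock: 16.5
position: [0.4688, 0.0377, 0.1538]
ee_rot: [0.018, 3.141, 0.0]
force: [1.4, 1.9, -1.2]
width: 0.355
```

Call:
apply_moves:
  targets: [0.65,0,-0.0025,0,-0.0102,0.65,0,-0.0025,0,-0.0102]

```text
clock: 16.75
position: [0.4688, 0.0357, 0.1538]
ee_rot: [-0.032, 3.141, 0.0]
force: [1.7, 1.7, -1.4]
width: 0.348
```

Call:
apply_moves:
  targets: [0.65,-0.0003,-0.0025,0,-0.0102,0.65,-0.0003,-0.0025,0,-0.0102]

```text
clock: 17.0
position: [0.469, 0.0338, 0.1538]
ee_rot: [-0.083, 3.14, 0.0]
force: [1.2, 3.1, 0.9]
width: 0.348
```

Call:
apply_moves:
  targets: [0.65,-0.0003,-0.0025,0,-0.0102,0.65,-0.0003,-0.0025,0,-0.0102]

```text
clock: 17.25
position: [0.4692, 0.0318, 0.1538]
ee_rot: [-0.133, 3.139, 0.0]
force: [1.0, 1.4, -0.0]
width: 0.347
```

Call:
apply_moves:
  targets: [0.65,-0.0003,-0.0025,0,-0.0102,0.65,-0.0003,-0.0025,0,-0.0102]

```text
clock: 17.5
position: [0.4696, 0.0298, 0.1537]
ee_rot: [-0.184, 3.136, 0.0]
force: [0.6, 2.2, 0.7]
width: 0.349
```

Call:
apply_moves:
  targets: [0.65,-0.0003,-0.0025,0,-0.0102,0.65,-0.0003,-0.0025,0,-0.0102]

```text
clock: 17.75
position: [0.47, 0.0279, 0.1537]
ee_rot: [0.234, -3.133, 0.0]
force: [1.2, 1.5, 1.0]
width: 0.346
```

Call:
apply_moves:
  targets: [0.65,-0.0003,-0.0025,0,-0.0102,0.65,-0.0003,-0.0025,0,-0.0102]

```text
clock: 18.0
position: [0.4706, 0.0259, 0.1537]
ee_rot: [0.284, -3.129, 0.0]
force: [0.2, 1.7, 0.3]
width: 0.35
```

Call:
apply_moves:
  targets: [0.65,-0.0003,-0.0025,0,-0.0102,0.65,-0.0003,-0.0025,0,-0.0102]

```text
clock: 18.25
position: [0.4712, 0.024, 0.1537]
ee_rot: [0.334, -3.124, 0.0]
force: [1.4, 2.2, 0.7]
width: 0.348
```

Run:
```python
from h import *
s=st(); print(loc(s)); snap("wrist","pics/w12.png"); snap("side","pics/s12.png")
P=np.array(s['position']); print(proj("wrist",[[P[0],P[1],.184]],s))
t=cv2.imread("pics/s12.png")
a=cv2.resize(t[160:230,235:325],None,fx=6,fy=6,interpolation=cv2.INTER_CUBIC)
t=cv2.imread("pics/w12.png")
b=cv2.resize(t[210:350,190:370],None,fx=3,fy=3,interpolation=cv2.INTER_CUBIC)
cv2.imwrite("pics/s12c.png",a);cv2.imwrite("pics/w12c.png",b)
```

```text
t 18.25 pos [0.4712 0.024  0.1537] phi -2.929 tilt 0.0001 F [1.39 2.16 0.7 ] w 32.0 q [ 0.69  0.53 -1.16  1.97  0.57  1.03  1.05]
[-1.82  1.82]
[[275.42402629 298.05756795]]
```

View pics/w12c.png

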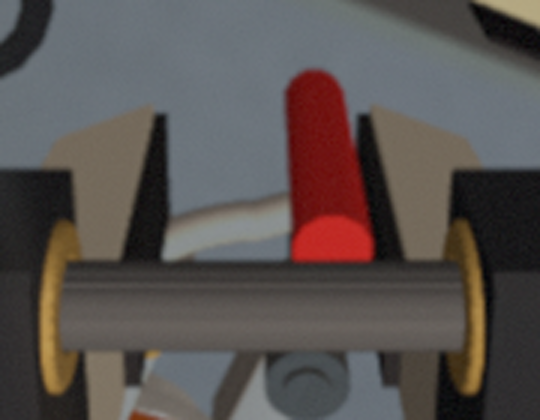

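View pics/s12c.png

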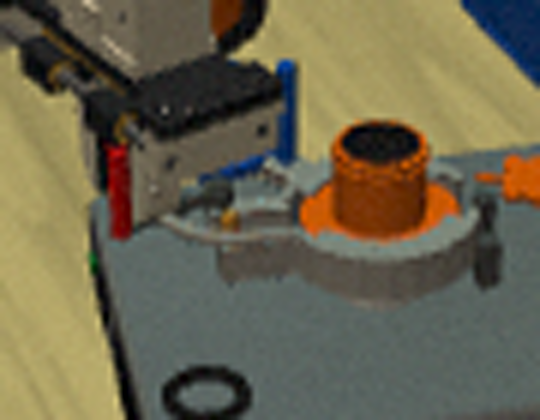

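Call:
apply_moves:
  targets: [0.65,-0.0004,-0.0025,0,-0.005,0.65,-0.0004,-0.0025,0,-0.005]

```text
clock: 18.6
position: [0.4716, 0.0221, 0.1536]
ee_rot: [0.358, -3.121, 0.0]
force: [-0.7, 2.7, 1.0]
width: 0.346
```

Call:
apply_moves:
  targets: [0.65,-0.0004,-0.0025,0,-0.005,0.65,-0.0004,-0.0025,0,-0.005]

```text
clock: 18.85
position: [0.4723, 0.0201, 0.1536]
ee_rot: [0.382, -3.117, 0.0]
force: [-2.2, 1.3, 0.9]
width: 0.352
```

Call:
apply_moves:
  targets: [0.65,-0.0004,-0.0025,0,-0.005,0.65,-0.0004,-0.0025,0,-0.005]

```text
clock: 19.1
position: [0.4733, 0.0183, 0.1536]
ee_rot: [0.407, -3.115, 0.0]
force: [-1.6, 1.9, -0.4]
width: 0.348
```

Call:
apply_moves:
  targets: [0.65,-0.0004,-0.0025,0,-0.005,0.65,-0.0004,-0.0025,0,-0.005]

```text
clock: 19.35
position: [0.4743, 0.0164, 0.1536]
ee_rot: [0.431, -3.112, 0.0]
force: [-2.0, 1.6, -0.7]
width: 0.353
```

Call:
apply_moves:
  targets: [0.65,-0.0005,-0.0025,0,-0.005,0.65,-0.0005,-0.0025,0,-0.005]

```text
clock: 19.6
position: [0.4753, 0.0147, 0.1537]
ee_rot: [-0.456, 3.108, -0.0]
force: [-1.9, 2.0, -0.8]
width: 0.351
```

Call:
apply_moves:
  targets: [0.65,-0.0005,-0.0025,0,-0.005,0.65,-0.0005,-0.0025,0,-0.005]

```text
clock: 19.85
position: [0.4763, 0.0129, 0.1537]
ee_rot: [-0.48, 3.105, -0.0]
force: [-1.8, 2.4, 0.3]
width: 0.354
```

Call:
apply_moves:
  targets: [0.65,-0.0005,-0.0025,0,-0.005,0.65,-0.0005,-0.0025,0,-0.005]

```text
clock: 20.1
position: [0.4771, 0.0112, 0.1537]
ee_rot: [0.504, -3.101, -0.0]
force: [-3.4, 2.9, 0.2]
width: 0.35
```

Run:
```python
from h import *
s=st(); print(loc(s)); snap("wrist","pics/w13.png"); snap("side","pics/s13.png")
P=np.array(s['position']); print(proj("wrist",[[P[0],P[1],.184]],s))
t=cv2.imread("pics/s13.png")
a=cv2.resize(t[160:230,235:325],None,fx=6,fy=6,interpolation=cv2.INTER_CUBIC)
t=cv2.imread("pics/w13.png")
b=cv2.resize(t[210:400,190:370],None,fx=3,fy=3,interpolation=cv2.INTER_CUBIC)
cv2.imwrite("pics/s13c.png",a);cv2.imwrite("pics/w13c.png",b)
```

```text
t 20.1 pos [0.4771 0.0112 0.1537] phi -2.819 tilt 0.0002 F [-3.37  2.9   0.24] w 32.2 q [ 0.72  0.55 -1.18  1.95  0.59  1.04  1.17]
[2.27 3.82]
[[275.28998322 297.89916243]]
```

View pics/w13c.png

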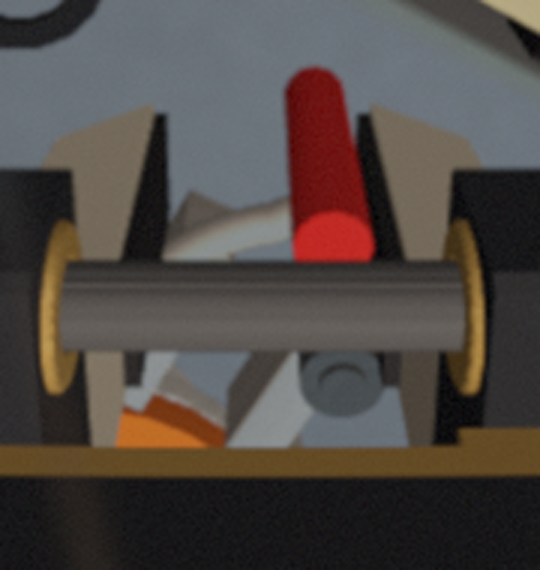

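View pics/s13c.png

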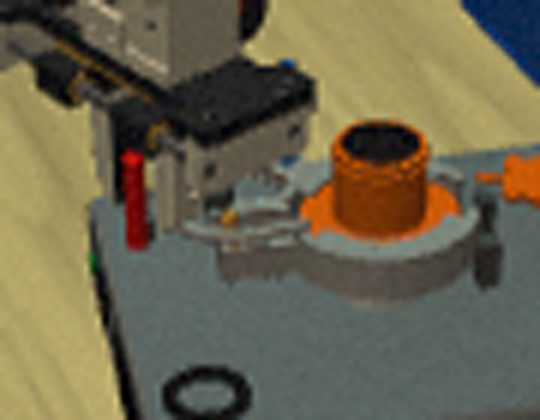

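Call:
apply_moves:
  targets: [0.65,-0.0004,-0.0025,0,-0.005]

```text
clock: 20.32
position: [0.4775, 0.0105, 0.1537]
ee_rot: [0.516, -3.099, -0.0]
force: [-3.0, 2.8, -0.2]
width: 0.351
```

Call:
apply_moves:
  targets: [0.65,-0.0006,-0.0025,0,-0.005]

```text
clock: 20.45
position: [0.478, 0.0096, 0.1537]
ee_rot: [0.529, -3.096, -0.0]
force: [-4.9, 3.4, 0.6]
width: 0.349
```

Call:
apply_moves:
  targets: [0.65,-0.0004,-0.0025,0,-0.005]

```text
clock: 20.58
position: [0.4783, 0.0089, 0.1537]
ee_rot: [0.542, -3.094, -0.001]
force: [-5.7, 3.9, 0.9]
width: 0.343
```

```bash
cat >> h.py <<'E'
def tang(s,piv=(.526,.0455),off=(.004,.010)):
    p=s['phi'];x=np.array([np.cos(p),np.sin(p)]); y=np.array([np.sin(p),-np.cos(p)])
    q=s['position'][:2]+off[0]*x+off[1]*y-np.array(piv); th=np.arctan2(q[1],q[0])
    f=s['force'][:2]; print('th',round(th%6.283,3),'r',round(np.linalg.norm(q),4),'Ftan',round(f@np.array([np.sin(th),-np.cos(th)]),2),'Frad',round(f@np.array([np.cos(th),np.sin(th)]),2))
E
python3 - <<'E'
from h import *
s=st(); print(loc(s)); tang(s)
E
```

```text
t 20.57 pos [0.4783 0.0089 0.1537] phi -2.795 tilt 0.0008 F [-5.7   3.89  0.92] w 31.6 q [ 0.73  0.55 -1.18  1.95  0.6   1.05  1.2 ]
[4.04 5.6 ]
th 3.621 r 0.0618 Ftan 6.08 Frad 3.27
```

Call:
apply_moves:
  targets: [0.65,0,-0.0025,0,-0.005]

```text
clock: 20.7
position: [0.4786, 0.0082, 0.1537]
ee_rot: [0.554, -3.092, -0.001]
force: [-4.8, 4.5, 0.4]
width: 0.344
```

Run:
```python
from h import *
s=st(); print(loc(s)); tang(s)
```

```text
t 20.7 pos [0.4786 0.0082 0.1537] phi -2.787 tilt 0.001 F [-4.85  4.5   0.37] w 31.6 q [ 0.73  0.56 -1.18  1.95  0.6   1.05  1.2 ]
[2.98 5.9 ]
th 3.634 r 0.0619 Ftan 6.26 Frad 2.14
```

Call:
apply_moves:
  targets: [0.65,0,-0.0025,0,-0.005]

```text
clock: 20.82
position: [0.4791, 0.0075, 0.1537]
ee_rot: [0.567, -3.09, -0.002]
force: [-4.9, 5.7, -0.8]
width: 0.348
```

Run:
```python
from h import *
s=st(); print(loc(s)); tang(s)
```

```text
t 20.82 pos [0.4791 0.0075 0.1537] phi -2.779 tilt 0.0012 F [-4.93  5.66 -0.8 ] w 32.0 q [ 0.73  0.56 -1.18  1.95  0.6   1.05  1.21]
[2.6  7.04]
th 3.648 r 0.062 Ftan 7.34 Frad 1.57
```

Call:
apply_moves:
  targets: [0.65,-0.0002,-0.0025,0,-0.005]

```text
clock: 20.95
position: [0.4795, 0.0068, 0.1537]
ee_rot: [0.579, -3.088, -0.002]
force: [-4.7, 6.9, -1.1]
width: 0.35
```

Run:
```python
from h import *
s=st(); print(loc(s)); tang(s)
```

```text
t 20.95 pos [0.4795 0.0068 0.1537] phi -2.771 tilt 0.0015 F [-4.68  6.88 -1.07] w 32.2 q [ 0.73  0.56 -1.19  1.95  0.6   1.05  1.22]
[1.87 8.11]
th 3.661 r 0.0621 Ftan 8.3 Frad 0.65
```

Call:
apply_moves:
  targets: [0.65,-0.0004,-0.0025,0,-0.005]

```text
clock: 21.08
position: [0.4798, 0.0062, 0.1537]
ee_rot: [0.591, -3.085, -0.003]
force: [-5.1, 6.7, -0.1]
width: 0.349
```

Run:
```python
from h import *
s=st(); print(loc(s)); tang(s)
```

```text
t 21.07 pos [0.4798 0.0062 0.1537] phi -2.763 tilt 0.002 F [-5.1   6.72 -0.07] w 32.1 q [ 0.74  0.56 -1.19  1.95  0.6   1.05  1.23]
[2.25 8.13]
th 3.672 r 0.0622 Ftan 8.38 Frad 1.0
```

Call:
apply_moves:
  targets: [0.65,-0.0003,-0.0025,0,-0.005]

```text
clock: 21.2
position: [0.4801, 0.0056, 0.1537]
ee_rot: [0.604, -3.083, -0.004]
force: [-6.1, 8.8, -0.1]
width: 0.35
```

Run:
```python
from h import *
s=st(); print(loc(s)); tang(s)
```

```text
t 21.2 pos [0.4801 0.0056 0.1537] phi -2.755 tilt 0.0024 F [-6.14  8.8  -0.1 ] w 32.2 q [ 0.74  0.56 -1.19  1.95  0.6   1.05  1.24]
[ 2.37 10.47]
th 3.683 r 0.0623 Ftan 10.71 Frad 0.72
```

Call:
apply_moves:
  targets: [0.65,0,0,0,0]

```text
clock: 21.32
position: [0.4802, 0.0054, 0.1537]
ee_rot: [0.603, -3.083, -0.003]
force: [-5.1, 5.8, -0.2]
width: 0.353
```

Run:
```python
from h import *
s=st(); print(loc(s)); tang(s)
```

```text
t 21.32 pos [0.4802 0.0054 0.1537] phi -2.755 tilt 0.0021 F [-5.13  5.84 -0.17] w 32.5 q [ 0.74  0.56 -1.19  1.95  0.6   1.05  1.24]
[2.55 7.34]
th 3.686 r 0.0623 Ftan 7.65 Frad 1.36
```

Call:
apply_moves:
  targets: [0.65,-0.0002,-0.002,0,-0.004]

```text
clock: 21.45
position: [0.4804, 0.0051, 0.1537]
ee_rot: [0.614, -3.081, -0.004]
force: [-5.4, 9.3, -0.4]
width: 0.354
```

Run:
```python
from h import *
s=st(); print(loc(s)); tang(s)
```

```text
t 21.45 pos [0.4804 0.0051 0.1537] phi -2.748 tilt 0.0026 F [-5.43  9.3  -0.4 ] w 32.6 q [ 0.74  0.56 -1.19  1.95  0.6   1.05  1.25]
[ 1.46 10.67]
th 3.693 r 0.0624 Ftan 10.76 Frad -0.24
```

Call:
apply_moves:
  targets: [0.65,0,0.015,0,0,0.65,0,0.018,0,0,0.5,0,0,0,0,0.5,0,0,0,0,0.5,0,0,-0.08,0,0.5,0,0,-0.1,0,0.5,0,0,-0.1,0,0.5,0,0,-0.1,0,0.5,0,0,0,0]

```text
clock: 22.58
position: [0.4777, 0.0159, 0.3085]
ee_rot: [-0.608, 3.077, -0.002]
force: [0.4, 0.2, -0.1]
width: 0.499
```

Run:
```python
from h import *
s=st(); print(loc(s)); snap("wrist","pics/w14.png"); snap("side","pics/s14.png")
t=cv2.imread("pics/s14.png")
a=cv2.resize(t[145:255,225:365],None,fx=5,fy=5,interpolation=cv2.INTER_CUBIC)
cv2.imwrite("pics/s14c.png",a)
```

```text
t 22.57 pos [0.4777 0.0159 0.3085] phi -2.751 tilt 0.0052 F [ 0.35  0.23 -0.07] w 45.9 q [ 0.81  0.35 -1.23  1.73  0.34  1.3   1.47]
[-0.41  0.08]
```

View pics/w14.png

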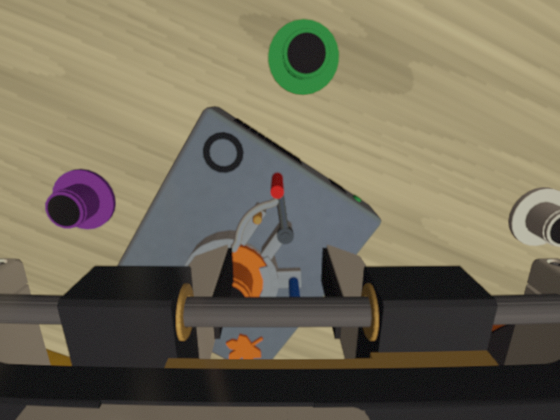

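View pics/s14c.png

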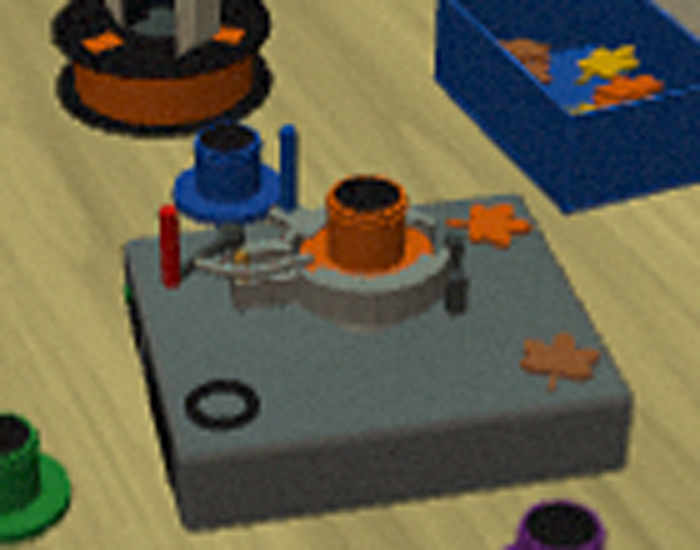

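Run:
```python
from h import *
t=cv2.imread("pics/w14.png")
cv2.imwrite("pics/w14c.png",cv2.resize(t[150:310,170:340],None,fx=4,fy=4,interpolation=cv2.INTER_CUBIC))
```

```text
(no output)
```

View pics/w14c.png

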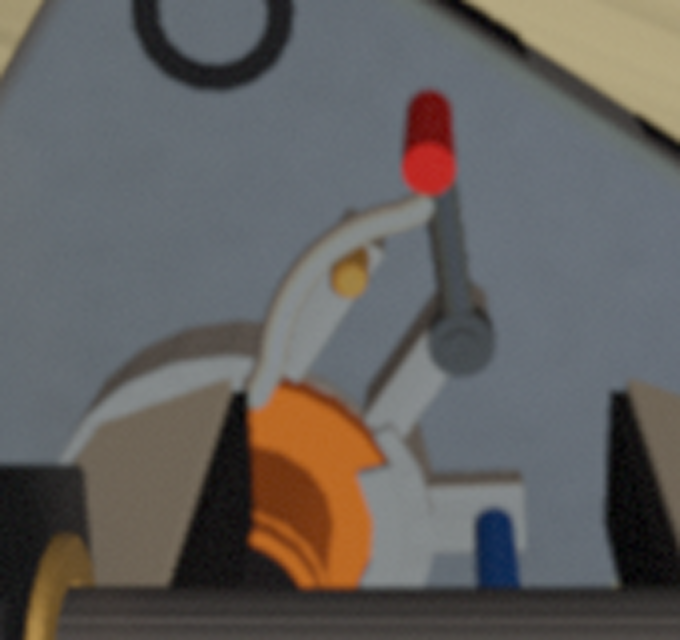

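Run:
```python
from h import *
s=st()
r,p,k=[pix2z("wrist",crop(u,4,(170,150)),z,s)[0][:2] for u,z in(((429,168),.184),((462,340),.14),((350,274),.143))]
print(r,p,k,np.linalg.norm(r-p),np.linalg.norm(p-k),np.arctan2(*(r-p)[::-1])%6.283)
snap("top","pics/t14.png")
t=cv2.imread("pics/t14.png")
cv2.imwrite("pics/t14c.png",cv2.resize(t[135:300,85:345],None,fx=3,fy=3,interpolation=cv2.INTER_CUBIC))
```

```text
t 22.68 pos [0.4762 0.015  0.3056] phi -2.751 tilt 0.001 F [ 0.29 -0.66 -0.47] w 46.6 q [ 0.81  0.35 -1.22  1.73  0.34  1.3   1.47]
[0.47013894 0.01327213] [0.52049142 0.04313587] [0.51356378 0.00963791] 0.05854242511339121 0.034206801993317645 3.6767331068415583
```

View pics/t14c.png

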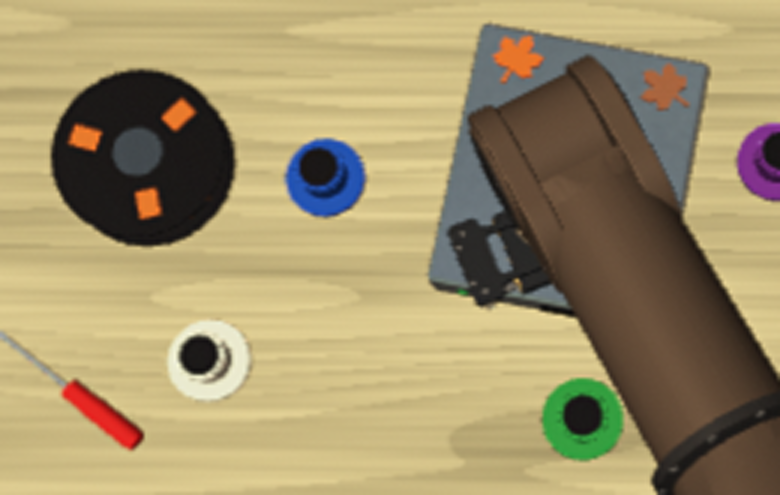

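```bash
python3 -c "
from cell import arm
print(arm.sign_off())"
```

```text
the job is handed in; nothing more can be done
None
```

The clamp ring is shut on the orange adapter's flange and the red-handled latch is drawn tight behind the brass pin. I handed the job in at about 23 s. The sign-off gives no verdict, so what follows is from my own checks.

- **Ring:** I pushed it shut by the blue post until the force climbed steeply to about 10 N, then let go. That is the top of the 6–10 N range. It stopped 0.01–0.02 rad short of nominally shut.
- **Latch:** I swung the red post in 1–2 mm steps to about 10.7 N of push while moving, then let go. After it stood still for one row it read about 7.7 N, and I nudged it on slightly to 10.8 N before releasing.
- **Last checks (wrist, side and top pictures):**
  - The hook is round the pin.
  - The handle stayed where I left it (3.68 rad measured, 3.69 rad at release), which puts the latch at about 0.5 rad.
  - Pin to pivot measures 34 mm, as it should.
  - The adapter looks upright and seated, and the things I could see on the bench look unmoved.
  - The gripper is well clear, with no force on it.
- **Not measured or not agreeing:**
  - The squeeze on the flange was not measured; I only infer about 45 N from the push.
  - I did not measure how far the adapter is off the port's axis; I only saw it seated.
  - The top and wrist cameras disagreed by 3–5 mm on absolute positions, so I relied on forces and relative positions.

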